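# Load a centrifuge tube carrier in balance and lift it by its bail

## Task

Load the two long conical tubes from the rack into the tube carrier, in two wells diagonally opposite each other so that the load balances; the two short tubes stay in the rack. Then swing the carrier's bail handle upright and lift the carrier by the bail's grip straight up out of its loading stand, keeping the tubes upright all the while and disturbing nothing else on the bench. Finish while still holding it: straight above the stand, its underside about five centimetres clear of the stand's rim, level and still, ready to be carried to the centrifuge.

Things in the scene. Friction and masses are not known exactly. Their poses are not given: they have to be found in the camera images.
- tube_a: one of the two long tubes: 15 ml conical tube, clear body 16 mm across tapering to a point at the foot, teal screw cap 22 mm across and 13 mm tall, 117 mm tall in all, 24 g; stands in the rack, foot on the rack's floor. Origin: the tip of the foot; z up along the tube, so the cap runs from z = 104 to 117 mm
- tube_b: the other long tube, the same as tube_a
- short_a: one of two short tubes that stay in the rack: straight round-bottomed tube 16 mm across with a push cap 19 mm across, 86 mm tall in all, 14 g. Origin: centre of the foot, z up
- short_b: one of two short tubes that stay in the rack: straight round-bottomed tube 16 mm across with a push cap 19 mm across, 86 mm tall in all, 14 g. Origin: centre of the foot, z up
- rack: white lattice rack, fixed, 162 (its y) x 84 (its x) x 66 mm tall; 2 rows (34 mm apart along x) of 5 square places (28 mm apart along y, 19 mm wide); tube feet 5 mm above the bench. Four tubes in it, at least 34 mm between caps within a row; which stands where, and whether the rack is left or right of the stand, varies. Origin: centre of its underside
- carrier: grey plastic tube carrier, block 66 x 66 x 78 mm, 0.26 kg, loose in the loading stand; four round wells 19 mm across, 70 mm deep, open at the top, centred 15 mm either side of the middle in its x and y. Bail hinged on pins at z = 70 mm on its +x and -x sides. Origin: centre of its underside, z up; in the stand the underside is 8 mm above the bench
- well0 (a point): centre of the floor of the carrier's well at -x, -y (8 mm above the carrier's underside), where a seated tube's foot rests; well3 is diagonally across from it
- well1 (a point): centre of the floor of the carrier's well at -x, +y (8 mm above the carrier's underside), where a seated tube's foot rests; well2 is diagonally across from it
- well2 (a point): centre of the floor of the carrier's well at +x, -y (8 mm above the carrier's underside), where a seated tube's foot rests; well1 is diagonally across from it
- well3 (a point): centre of the floor of the carrier's well at +x, +y (8 mm above the carrier's underside), where a seated tube's foot rests; well0 is diagonally across from it
- bail (a joint): bail handle, angle about the carrier's x axis: 0 = folded level to the carrier's +y side (its start, on a stop), 1.57 = upright over the middle, 3.14 = folded to the other side. Swings freely, falls back when let go; steel wire, 90 mm from the pins to the middle of the grip, arms 40 mm either side of the middle
- bail_grip (a point): middle of the bail's black ribbed grip, a bar 12 mm thick and 50 mm long parallel to the carrier's x axis; folded it is 90 mm out to the carrier's +y side, 78 mm above the bench; upright it is over the carrier's middle, 168 mm above the bench
- stand: aluminium loading stand, fixed in place: flange 106 x 106 x 6 mm with an upright open square socket, outside 80 mm, inside 70 mm, so the carrier fits with 2 mm all round; rim 56 mm above the bench, inner floor 8 mm. Turned the same way as the carrier. Origin: centre of its underside
- timer: bystander: white interval timer, 44 x 62 x 52 mm. Origin: centre of its underside
- tape_roll: bystander: roll of tan tape lying flat, 103 mm across, 25 mm tall. Origin: centre of its underside
- marker_black: bystander: black marker lying down, 133 mm long, 12 mm thick. Origin: centre of its underside

How it is judged:
On the way, in this order (a step that is already met when the one before it is completed fails the run):
1. both long tubes stand fully down in diagonally opposite wells and are let go, with the carrier standing in its stand (((distance between tube_a and well0 below 0.008 m and distance between tube_b and well3 below 0.008 m) or (distance between tube_a and well3 below 0.008 m and distance between tube_b and well0 below 0.008 m) or (distance between tube_a and well1 below 0.008 m and distance between tube_b and well2 below 0.008 m) or (distance between tube_a and well2 below 0.008 m and distance between tube_b and well1 below 0.008 m)) and z of carrier in the frame of stand below 0.013 m and contact force between the fingers and tube_a below 0.2 N and contact force between the fingers and tube_b below 0.2 N), for 0.2 s.
2. the bail is swung upright while the carrier still stands in the stand (((distance between tube_a and well0 below 0.008 m and distance between tube_b and well3 below 0.008 m) or (distance between tube_a and well3 below 0.008 m and distance between tube_b and well0 below 0.008 m) or (distance between tube_a and well1 below 0.008 m and distance between tube_b and well2 below 0.008 m) or (distance between tube_a and well2 below 0.008 m and distance between tube_b and well1 below 0.008 m)) and z of carrier in the frame of stand below 0.013 m and value of joint bail between 1.25 and 1.9 rad), for 0.05 s.
At the end, for the whole second after the job is handed in: Held by the bail grip (TCP within 30 mm), bail 1.25 to 1.9 rad; carrier underside 25 mm or more above the stand rim and not touching it, within 60 mm of over its middle, tilt under 4 degrees, under 20 mm/s and 0.15 rad/s; long tubes within 8 mm of the floors of diagonally opposite wells (((distance between tube_a and well0 below 0.008 m and distance between tube_b and well3 below 0.008 m) or (distance between tube_a and well3 below 0.008 m and distance between tube_b and well0 below 0.008 m) or (distance between tube_a and well1 below 0.008 m and distance between tube_b and well2 below 0.008 m) or (distance between tube_a and well2 below 0.008 m and distance between tube_b and well1 below 0.008 m)) and z of carrier in the frame of stand above 0.081 m and horizontal distance between carrier and stand below 0.06 m and angle between carrier's own z axis and vertical below 0.07 rad and linear speed of carrier below 0.02 m/s and angular speed of carrier below 0.15 rad/s and value of joint bail between 1.25 and 1.9 rad and contact force between the fingers and carrier above 3 N and distance between the grasp point and bail_grip below 0.03 m and contact force between carrier and stand below 0.1 N); the arm keeps its last pose, push and grip.
It fails at once if a long tube is tipped over (more than 35 degrees) (angle between any of tube_a, tube_b's own z axis and vertical above 0.6 rad).
It fails at once if a short tube is taken out of its place in the rack (moved more than 20 mm) (distance of any of short_a, short_b from where it was at the start of the episode above 0.02 m).
It fails at once if a bystander is moved more than 30 mm (distance of any of timer, tape_roll, marker_black from where it was at the start of the episode above 0.03 m).
It also fails if it takes over 72 s, if anything falls off the work surface, if the arm or the gripper's body presses on something with over 40 N, if the wrist force passes 120 N, or if a joint passes its speed limit or range.

## Robot

A 7-joint arm with a two-finger parallel gripper is mounted at the origin on a cart in front of the work surface, level with it; the furniture and walls round the work are solid. World frame = base frame: x ahead of the robot, y to its left, z up, the work surface at z = 0. Lengths are in m, angles in rad, forces in N, time in s.
With the tool pointing down it reaches from about 0.35 to 0.9 m from the base axis. Payload 19.9 kg.
Tool frame: the origin (TCP) lies between the finger pads, 19 mm behind the fingertips; this is the grasp point; z points along the fingers, y is the line along which they close (so a half turn about z gives the same grasp; the last joint's range is limited). The gripper opens to 85 mm and grips with 20 to 120 N. Pads are 22 mm wide; open, the fingers measure 114 mm over their backs; the gripper's body (76 mm by 85 mm) begins 54 mm behind the grasp point. The pads swing forward as they close: fully open they stand 13 mm farther back than shut.
Start: joints at [1.29, 0.417, -0.01, 1.614, 0.005, 1.111, -0.053], TCP at [0.148, -0.607, 0.25] pointing down, gripper open.
Joint ranges: [-2.81, 2.81], [-0.39, 2.02], [-1.27, 1.25], [0.06, 2.57], [-1.19, 4.33], [0.19, 2], [-2.82, 2.82]. Speed limits (rad/s): [1.89, 1.89, 2.39, 2.39, 3.01, 3.01, 3.01].

## Interface

Orientations are given as a unit quaternion [w, x, y, z].
In Python, from bench import env, imaging gives the robot as it stands.
- The arm moves only by the tool drive_tool, never from a script. Its argument "deltas" is a list of rows, each a list of 7 numbers: the shift along the tool's x, y, z in cm, then the turn, a rotation vector about the tool's x, y, z in degrees, then the finger opening in cm, from 0 to 8.54. A call has 1 to 12 rows; each row shifts and turns the commanded pose from where the row before left it, along the tool's axes as they then stand; what a row does not reach is not made up. A row lasts 1/12 s, in which the tool goes at most 41.7 mm and 7.16 degrees, less where a joint would pass 70% of its speed; a pose out of reach is approached as far as the arm can. A call is refused whole if a number of a shift passes 4.17 or a number of a turn 7.16, either way. A call with a gripper value outside its range is refused whole. The fingers move at their own pace and stop on an object; "grip_force" is the grip in N (left out, the last holds). Time passes only in rows, so rows that do not move let the fingers close. It gives the time, the measured TCP pose, the force, the opening and the grip force at its end, in the units of the state.
- env.observe(): the state, without advancing time (a new reading comes with each control period).
- imaging.read_camera(name): name is "scene" or "top"; returns the picture (420x560x3 uint8, red, green, blue); there is no depth.
- imaging.camera_model(name): a dict with "camera_matrix" (3x3 intrinsics, pixels), "distortion" ([k1, k2, p1, p2, k3] as OpenCV has them; the pictures are not rectified), "R" (3x3) and "t" (3): a world point X has camera coordinates R X + t. Camera axes: x right, y down, z forward; pixel columns grow to the right and rows downward; lengths in m; the calibration is good to about 2 mm. A picture is of the moment at which its call begins. camera_model takes no time and is no camera call.
- env.sign_off(): hands the job in; it is judged then, once.
Trained networks look in the newest picture that a camera, given by its name, has taken for a name from the list of things; names that differ only in an ending like _2 or _b are one class to them, and where a whole thing is asked for, a point or a joint stands for the part that bears it (a point fixed in the world has none). Each returns a list of dicts, best first, with "conf" (0 to 1); they miss things now and then, are a little off and sometimes report something else, mostly with a low value. They report only what shows in the picture. A call takes as long as a camera call.
- imaging.find_in(camera, thing): "bbox" ([left, top, width, height] in pixels, round what is visible of it).
The state is a dict: "time_s": time; "joints": joint angles; "qvel": joint speeds; "joint_torque": joint torques, N m; "eef_pos": TCP position; "tool_rot": TCP orientation; "ft_force": force on the tool from outside, world axes, zero at the start; "torque": the same for the moment, N m; "opening": finger opening in m; "finger_force": force on a finger pad.
Only numpy, scipy, OpenCV 4.12 (cv2) and the standard library are available. Lean on these libraries where they do the work, as an engineer would, in place of code of your own. Each camera call takes 0.05 s, during which the arm holds its last target. There are 200 camera calls.

## Working session

There is one attempt and no reset: what is moved stays moved. The work goes in short steps, Python scripts to look and compute and a tool call to move; the robot and the scene stay as the last step left them, time stands still between calls to the robot, and variables do not carry over. Pictures are saved under pics/ and viewed, at most 10 in all, crops included, and the job is handed in when it is done.

Besides the shell and the picture viewer there is one more tool, called as name([rows], argument=value, ...), one row to a line, values as JSON. drive_tool: Moves the arm, as the interface text tells. Its arguments: {"type":"object","properties":{"deltas":{"type":"array","items":{"type":"array","items":{"type":"number"}}},"grip_force":{"type":"number"}},"required":["deltas"]}

```bash
mkdir -p pics; cat > h.py <<'E'
import numpy as np, cv2
from bench import env, imaging
def pix(cam,P):
    m=imaging.camera_model(cam); r,_=cv2.Rodrigues(np.array(m["R"],float))
    p,_=cv2.projectPoints(np.array(P,float).reshape(-1,1,3),r,np.array(m["t"],float),np.array(m["camera_matrix"],float),np.array(m["distortion"],float)); return p.reshape(-1,2)
def at(cam,uv,z):
    m=imaging.camera_model(cam); R=np.array(m["R"],float); t=np.array(m["t"],float)
    n=cv2.undistortPoints(np.array(uv,float).reshape(-1,1,2),np.array(m["camera_matrix"],float),np.array(m["distortion"],float)).reshape(-1,2)
    C=-R.T@t; d=np.c_[n,np.ones(len(n))]@R
    return C+d*((z-C[2])/d[:,2])[:,None]
E
python3 - <<'E'
from h import *
for c in("scene","top"):
    cv2.imwrite(f"pics/{c}0.png",imaging.read_camera(c)[:,:,::-1])
    m=imaging.camera_model(c); R=np.array(m["R"]);print(c,-R.T@np.array(m["t"]),R[2])
    for n in("tube_a","short_a","rack","carrier","bail_grip","stand","timer","tape_roll","marker_black"):
        print(n,[(np.round(d["bbox"]).tolist(),round(d["conf"],2)) for d in imaging.find_in(c,n)][:4])
o=env.observe();print(o)
E
```

```text
scene [-0.02171046 -0.39958481  0.51450477] [ 0.70252534  0.495624   -0.51070049]
tube_a []
short_a [([356.0, 256.0, 13.0, 34.0], 0.81), ([324.0, 249.0, 13.0, 33.0], 0.72)]
rack [([313.0, 246.0, 101.0, 78.0], 0.93)]
carrier [([185.0, 173.0, 56.0, 28.0], 0.86)]
bail_grip [([183.0, 175.0, 10.0, 17.0], 0.53)]
stand [([199.0, 186.0, 49.0, 36.0], 0.64)]
timer [([252.0, 173.0, 15.0, 27.0], 0.58), ([286.0, 199.0, 44.0, 31.0], 0.48)]
tape_roll [([286.0, 197.0, 43.0, 32.0], 0.87), ([182.0, 172.0, 53.0, 27.0], 0.22)]
marker_black [([234.0, 254.0, 56.0, 22.0], 0.64)]
top [0.45514228 0.02941332 0.99380213] [ 0.14166688  0.01045372 -0.98985919]
tube_a [([416.0, 255.0, 17.0, 6.0], 0.69), ([374.0, 245.0, 13.0, 5.0], 0.46)]
short_a [([192.0, 192.0, 55.0, 53.0], 0.71), ([416.0, 254.0, 15.0, 8.0], 0.68), ([388.0, 260.0, 14.0, 10.0], 0.46)]
rack [([349.0, 236.0, 83.0, 40.0], 0.79)]
carrier [([172.0, 194.0, 61.0, 53.0], 0.95)]
bail_grip [([170.0, 198.0, 53.0, 46.0], 0.52)]
stand [([189.0, 190.0, 54.0, 55.0], 0.56)]
timer [([223.0, 159.0, 23.0, 26.0], 0.6), ([192.0, 190.0, 54.0, 53.0], 0.48), ([169.0, 197.0, 67.0, 44.0], 0.44)]
tape_roll [([274.0, 162.0, 43.0, 46.0], 0.81)]
marker_black [([274.0, 262.0, 52.0, 8.0], 0.83)]
{'time_s': 1.0, 'joints': array([ 1.28951046,  0.41736885, -0.01029601,  1.61363918,  0.00469809,
        1.11067305, -0.05298046]), 'qvel': array([-0.00223649, -0.00044956,  0.00018062,  0.0024389 ,  0.00160875,
        0.00060835, -0.00070831]), 'joint_torque': array([ 4.12894378e-04, -8.64214969e+01,  6.78186379e-01, -4.35209620e+01,
        1.91522489e-02,  1.83457116e-03,  2.81721697e-06]), 'eef_pos': array([ 0.14842887, -0.60709063,  0.24996307]), 'tool_rot': array([-2.86675273e-05,  9.92820352e-01,  1.19614992e-01, -2.31987872e-05]), 'ft_force': array([0.08357932, 0.21279568, 0.36871653]), 'torque': array([ 0.02315205,  0.03656697, -0.01524521]), 'finger_force': 0.0, 'opening': 0.08531569230695175}
```

```bash
python3 - <<'E'
import cv2
t=cv2.imread("pics/top0.png")[150:290,160:440]; cv2.imwrite("pics/topc.png",cv2.resize(t,(800,400),interpolation=3))
t=cv2.imread("pics/scene0.png")[160:330,170:420]; cv2.imwrite("pics/scenec.png",cv2.resize(t,(800,544),interpolation=3))
E
```

```text
(no output)
```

View pics/topc.png

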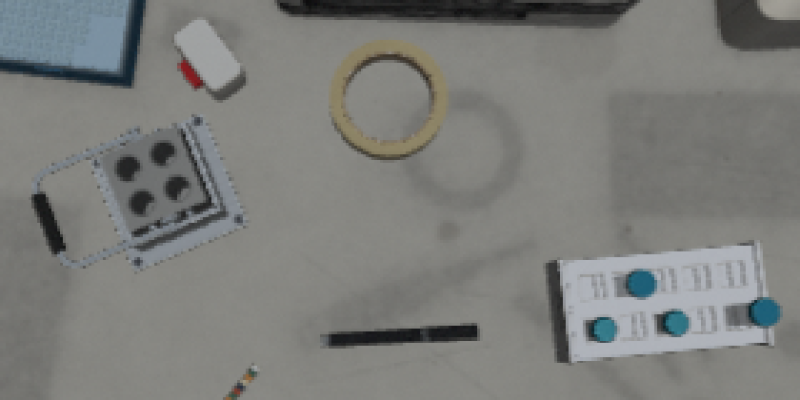

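View pics/scenec.png

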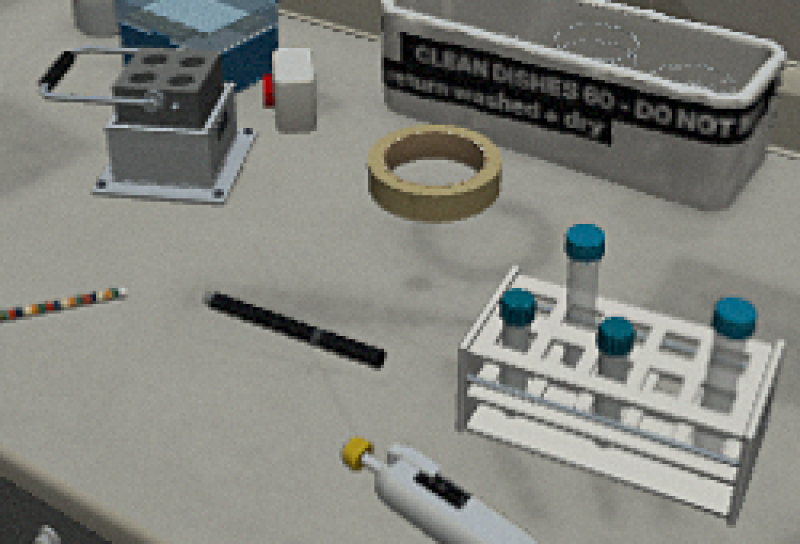

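```bash
python3 - <<'E'
from h import *
for c in("top","scene"):
    im=cv2.imread(f"pics/{c}0.png"); hsv=cv2.cvtColor(im,cv2.COLOR_BGR2HSV)
    m=((hsv[...,0]>85)&(hsv[...,0]<108)&(hsv[...,1]>130)&(hsv[...,2]>50)).astype(np.uint8)
    n,l,s,ce=cv2.connectedComponentsWithStats(m)
    for i in range(1,n):
        if 30<s[i,4]<400:
            print(c,s[i].tolist(),ce[i].round(1),at(c,[ce[i]],.1155)[0].round(4),at(c,[ce[i]],.085)[0].round(4))
t=cv2.imread("pics/top0.png")[185:255,165:250]
w=cv2.resize(t,None,fx=7,fy=7,interpolation=cv2.INTER_CUBIC);cv2.imwrite("pics/carr.png",w)
pts=np.array([(128,168),(163,153),(177,187),(142,204)])/(800/280)+[160,150]
print(at("top",pts,.086).round(4)); print(at("top",np.array([[33,193],[65,255]])/(800/280)+[160,150],.078).round(4))
t=cv2.imread("pics/scene0.png")[165:240,175:255]
cv2.imwrite("pics/carr_s.png",cv2.resize(t,None,fx=7,fy=7,interpolation=cv2.INTER_CUBIC))
E
```

```text
top [471, 172, 10, 22, 119] [475.6 182.7] [ 0.6481 -0.3919  0.1155] [ 0.6548 -0.4065  0.085 ]
top [380, 245, 9, 9, 66] [384.1 248.8] [ 0.4982 -0.19    0.1155] [ 0.4997 -0.1976  0.085 ]
top [423, 255, 10, 9, 75] [427.2 258.9] [ 0.479  -0.2816  0.1155] [ 0.4798 -0.2925  0.085 ]
top [392, 259, 9, 8, 54] [396.2 262.5] [ 0.4697 -0.2156  0.1155] [ 0.4702 -0.2241  0.085 ]
top [367, 261, 8, 8, 51] [370.8 264.7] [ 0.4637 -0.1612  0.1155] [ 0.464  -0.1678  0.085 ]
scene [118, 107, 10, 9, 38] [122.2 111.5] [0.7502 0.8169 0.1155] [0.8092 0.9099 0.085 ]
scene [208, 168, 15, 7, 63] [214.8 171.7] [0.5609 0.1953 0.1155] [0.6055 0.2408 0.085 ]
scene [239, 169, 18, 19, 200] [247.6 178.2] [0.5753 0.1068 0.1155] [0.6209 0.1456 0.085 ]
scene [523, 218, 11, 10, 77] [528.1 222.6] [ 0.7079 -0.4479  0.1155] [ 0.7637 -0.4516  0.085 ]
scene [538, 221, 22, 23, 311] [549.4 230.6] [ 0.6993 -0.4831  0.1155] [ 0.7544 -0.4894  0.085 ]
scene [347, 230, 12, 12, 110] [352.7 235.1] [ 0.5001 -0.1897  0.1155] [ 0.54   -0.1737  0.085 ]
scene [327, 250, 10, 12, 70] [331.6 254.3] [ 0.432  -0.1833  0.1155] [ 0.4667 -0.1668  0.085 ]
scene [393, 253, 13, 13, 132] [399.5 258.8] [ 0.4803 -0.2815  0.1155] [ 0.5187 -0.2725  0.085 ]
scene [358, 259, 10, 12, 72] [362.5 263.2] [ 0.4383 -0.2355  0.1155] [ 0.4735 -0.223   0.085 ]
scene [502, 263, 7, 23, 90] [505.3 273.7] [ 0.5318 -0.4315  0.1155] [ 0.5741 -0.434   0.085 ]
[[0.5801 0.2065 0.086 ]
 [0.5928 0.1793 0.086 ]
 [0.5659 0.167  0.086 ]
 [0.5517 0.194  0.086 ]]
[[0.5593 0.2828 0.078 ]
 [0.5106 0.2544 0.078 ]]
```

View pics/carr.png

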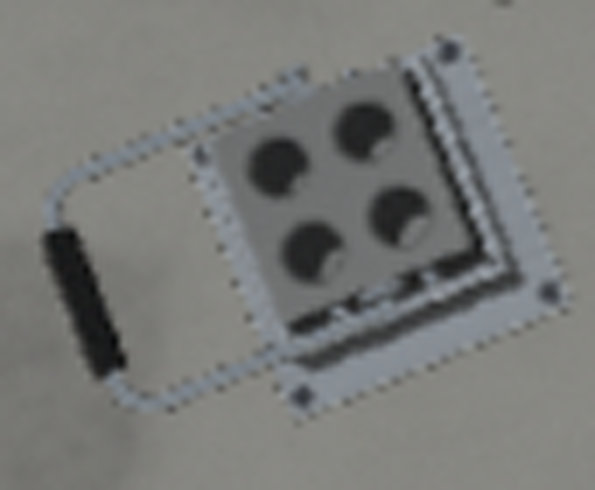

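View pics/carr_s.png

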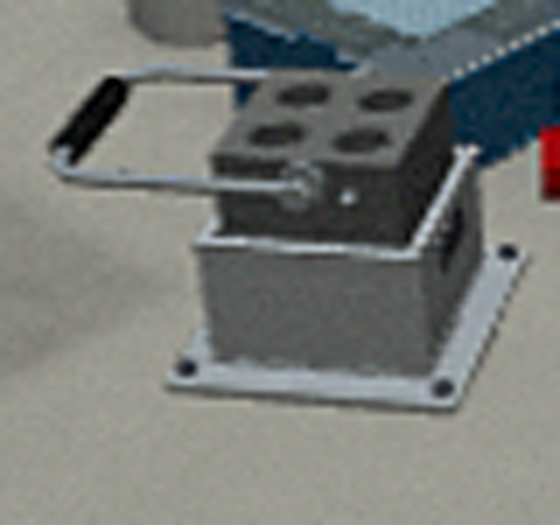

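```bash
python3 - <<'E'
from h import *
A=(np.array([(278,168),(365,132),(400,217),(313,253)])+.5)/7-.5+[165,185]
B=(np.array([(304,95),(386,100),(362,140),(277,134)])+.5)/7-.5+[175,165]
for c,P in(("top",A),("scene",B)):
    q=at(c,P,.086)[:,:2]; m=q.mean(0); print(c,q.round(4).tolist(),m.round(4))
    for a,b in((0,1),(3,2),(3,0),(2,1)):
        d=q[b]-q[a]; print(np.hypot(*d).round(4),np.degrees(np.arctan2(d[1],d[0])).round(1))
G=(np.array([(83,303)])+.5)/7-.5+[165,185]; print(at("top",G,.078))
S=(np.array([(450,50),(548,292),(302,397)])+.5)/7-.5+[165,185];s=at("top",S,.006);print(s,(s[0]+s[2])/2)
G=(np.array([(90,118)])+.5)/7-.5+[175,165]; print(at("scene",G,.078))
E
```

```text
top [[0.5806, 0.2077], [0.593, 0.1801], [0.5656, 0.1675], [0.5532, 0.195]] [0.5731 0.1876]
0.0303 -65.7
0.0301 -65.8
0.0302 24.9
0.0302 24.6
scene [[0.5812, 0.2075], [0.5935, 0.18], [0.5664, 0.1674], [0.5542, 0.1955]] [0.5738 0.1876]
0.0302 -65.9
0.0306 -66.6
0.0295 23.9
0.0299 24.8
[[0.53602514 0.27025168 0.078     ]]
[[0.63524978 0.16463771 0.006     ]
 [0.55012078 0.1267273  0.006     ]
 [0.51142381 0.21096127 0.006     ]] [0.57333679 0.18779949 0.006     ]
[[0.53867396 0.27262518 0.078     ]]
```

drive_tool([
  [0, 0, 0, 0, 0, -5.3, 4],
  [0, 0, 0, 0, 0, -5.3, 4],
  [3.5, -1.7, 0, 0, 0, 0, 4],
  [3.5, -1.7, 0, 0, 0, 0, 4],
  [3.5, -1.7, 0, 0, 0, 0, 4],
  [3.5, -1.7, 0, 0, 0, 0, 4],
  [3.5, -1.7, 0, 0, 0, 0, 4],
  [3.5, -1.7, 0, 0, 0, 0, 4],
  [3.5, -1.7, 0, 0, 0, 0, 4],
  [3.5, -1.7, 0, 0, 0, 0, 4],
  [3.5, -1.7, 0, 0, 0, 0, 4],
  [3.5, -1.7, 0, 0, 0, 0, 4],
], grip_force=40)

```text
time_s: 2.0
eef_pos: [0.3982, -0.3064, 0.2503]
tool_rot: [0.0, 0.978, 0.211, 0.0]
ft_force: [1.2, -0.6, -0.2]
opening: 0.0398
finger_force: 0.0
```

```bash
cat > g.py <<'E'
import sys
from h import *
from scipy.spatial.transform import Rotation as Ro
T=dict(T1=(.499,-.190,.1155),T2=(.4797,-.2815,.1155),c=(.5734,.1876,.126),w0=(.5659,.1677,.126),w3=(.5809,.2075,.126),bg=(.5362,.2696,.078))
o=env.observe();q=o["tool_rot"];R=Ro.from_quat([q[1],q[2],q[3],q[0]]).as_matrix()
p=np.array(T[sys.argv[1]]) if sys.argv[1] in T else np.array([float(v) for v in sys.argv[1].split(",")])
print("t",round(o["time_s"],2),"pos",o["eef_pos"].round(4),"go cm",(R.T@(p-o["eef_pos"])*100).round(2))
Rt=Ro.from_euler("z",24.4,degrees=True).as_matrix()@np.diag([1,-1,-1.])
print("turn deg",np.degrees(Ro.from_matrix(R.T@Rt).as_rotvec()).round(2),"F",o["ft_force"].round(1),"op",round(o["opening"]*100,2),round(o["finger_force"],1))
E
python3 g.py T1
```

```text
t 2.0 pos [ 0.3982 -0.3064  0.2503] go cm [13.98 -6.46 13.48]
turn deg [ 0.03 -0.01 -0.07] F [ 1.2 -0.6 -0.2] op 3.98 0.0
```

drive_tool([
  [2.8, -1.3, 0, 0, 0, 0, 4],
  [2.8, -1.3, 0, 0, 0, 0, 4],
  [2.8, -1.3, 0, 0, 0, 0, 4],
  [2.8, -1.3, 0, 0, 0, 0, 4],
  [2.6, -1.2, 0, 0, 0, 0, 4],
  [0, 0, 2.5, 0, 0, 0, 4],
  [0, 0, 2.5, 0, 0, 0, 4],
  [0, 0, 2.5, 0, 0, 0, 4],
  [0, 0, 2.0, 0, 0, 0, 4],
  [0, 0, 1, 0, 0, 0, 4],
  [0, 0, 0, 0, 0, 0, 4],
  [0, 0, 0, 0, 0, 0, 4],
])

```text
time_s: 3.0
eef_pos: [0.4968, -0.1928, 0.1454]
tool_rot: [-0.0, 0.978, 0.211, 0.0]
ft_force: [1.0, 0.7, 0.9]
opening: 0.0401
finger_force: 0.0
```

```bash
python3 g.py T1
```

```text
t 3.0 pos [ 0.4968 -0.1928  0.1454] go cm [ 0.31 -0.17  2.99]
turn deg [-0.01 -0.   -0.06] F [1.  0.7 0.9] op 4.01 0.0
```

drive_tool([
  [0.3, -0.2, 0, 0, 0, 0, 4],
  [0, 0, 1, 0, 0, 0, 4],
  [0, 0, 1, 0, 0, 0, 4],
  [0, 0, 1, 0, 0, 0, 4],
  [0, 0, 0, 0, 0, 0, 4],
  [0, 0, 0, 0, 0, 0, 3],
  [0, 0, 0, 0, 0, 0, 2.4],
  [0, 0, 0, 0, 0, 0, 1.5],
  [0, 0, 0, 0, 0, 0, 1.5],
  [0, 0, 0, 0, 0, 0, 1.5],
  [0, 0, 0, 0, 0, 0, 1.5],
])

```text
time_s: 3.92
eef_pos: [0.4986, -0.1898, 0.1152]
tool_rot: [0.0, 0.978, 0.211, 0.0]
ft_force: [0.1, 0.1, 0.2]
opening: 0.0203
finger_force: 39.0
```

```bash
python3 g.py T1
```

```text
t 3.92 pos [ 0.4986 -0.1898  0.1152] go cm [ 0.03  0.03 -0.03]
turn deg [ 0.02 -0.01 -0.06] F [0.1 0.1 0.2] op 2.03 39.0
```

drive_tool([
  [0, 0, -0.6, 0, 0, 0, 1.5],
  [0, 0, -1.2, 0, 0, 0, 1.5],
  [0, 0, -1.8, 0, 0, 0, 1.5],
  [0, 0, -2, 0, 0, 0, 1.5],
  [0, 0, -2, 0, 0, 0, 1.5],
  [0, 0, -2, 0, 0, 0, 1.5],
  [0, 0, -2, 0, 0, 0, 1.5],
  [0, 0, -2, 0, 0, 0, 1.5],
  [0, 0, -1.2, 0, 0, 0, 1.5],
  [0, 0, -0.6, 0, 0, 0, 1.5],
])

```text
time_s: 4.75
eef_pos: [0.4991, -0.1897, 0.2719]
tool_rot: [0.001, 0.977, 0.211, 0.001]
ft_force: [-0.1, -0.4, 0.5]
opening: 0.0203
finger_force: 39.2
```

```bash
python3 g.py w0
```

```text
t 4.75 pos [ 0.4991 -0.1897  0.2719] go cm [ 20.8  -29.83  14.57]
turn deg [ 0.13 -0.12 -0.05] F [-0.1 -0.4  0.5] op 2.03 39.2
```

drive_tool([
  [0.9, -1.35, 0, 0, 0, 0, 1.5],
  [1.9, -2.7, 0, 0, 0, 0, 1.5],
  [1.9, -2.7, 0, 0, 0, 0, 1.5],
  [1.9, -2.7, 0, 0, 0, 0, 1.5],
  [1.9, -2.7, 0, 0, 0, 0, 1.5],
  [1.9, -2.7, 0, 0, 0, 0, 1.5],
  [1.9, -2.7, 0, 0, 0, 0, 1.5],
  [1.9, -2.7, 0, 0, 0, 0, 1.5],
  [1.9, -2.7, 0, 0, 0, 0, 1.5],
  [1.9, -2.7, 0, 0, 0, 0, 1.5],
  [1.9, -2.7, 0, 0, 0, 0, 1.5],
  [0.9, -1.4, 0, 0, 0, 0, 1.5],
])

```text
time_s: 5.75
eef_pos: [0.565, 0.1712, 0.2692]
tool_rot: [-0.001, 0.977, 0.212, -0.0]
ft_force: [0.1, 0.1, 0.6]
opening: 0.0202
finger_force: 39.2
```

drive_tool([
  [0, 0, 1, 0, 0, 0, 1.5],
  [0, 0, 1.5, 0, 0, 0, 1.5],
  [0, 0, 1.5, 0, 0, 0, 1.5],
  [0, 0, 1, 0, 0, 0, 1.5],
  [0, 0, 0, 0, 0, 0, 1.5],
  [0, 0, 0, 0, 0, 0, 1.5],
  [0, 0, 0, 0, 0, 0, 1.5],
])

```text
time_s: 6.33
eef_pos: [0.5657, 0.167, 0.2198]
tool_rot: [-0.0, 0.978, 0.211, 0.0]
ft_force: [0.1, 0.5, -0.3]
opening: 0.0204
finger_force: 39.2
```

```bash
python3 g.py w0; python3 - <<'E'
from h import *
W=np.array([.5659,.1677])
for c,(x,y,w,h) in(("top",(165,180,90,75)),("scene",(170,100,100,120))):
    im=imaging.read_camera(c)[:,:,::-1]; k=6 if c=="top" else 5
    cv2.imwrite(f"pics/{c}1.png",im); cv2.imwrite(f"pics/{c}1c.png",cv2.resize(im[y:y+h,x:x+w],None,fx=k,fy=k,interpolation=2))
E
```

```text
t 6.33 pos [0.5657 0.167  0.2198] go cm [ 0.04 -0.06  9.38]
turn deg [ 0.   -0.05 -0.07] F [ 0.1  0.5 -0.3] op 2.04 39.2
```

View pics/scene1c.png

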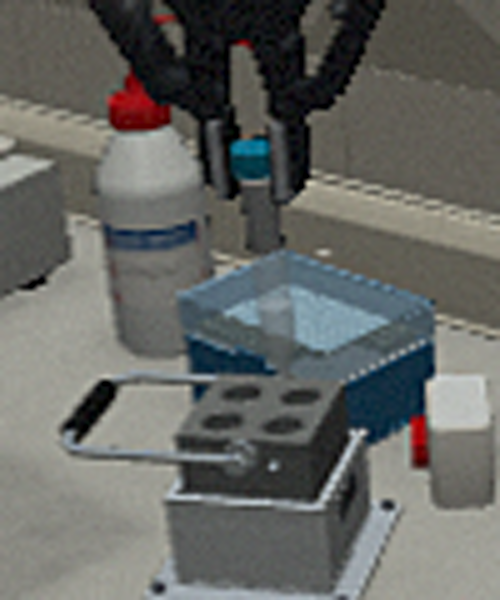

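```bash
python3 - <<'E'
from h import *
for z in(.11,.12,.15,.18,.2,.22):
    print(z,((pix("scene",[.5657,.167,z])[0]-[170,100])*5).round(0))
im=cv2.imread("pics/scene1.png");
cv2.imwrite("pics/z2.png",cv2.resize(im[120:185,200:245],None,fx=9,fy=9,interpolation=2))
E
```

```text
0.11 [276. 379.]
0.12 [274. 360.]
0.15 [268. 301.]
0.18 [262. 241.]
0.2 [257. 200.]
0.22 [253. 157.]
```

View pics/z2.png

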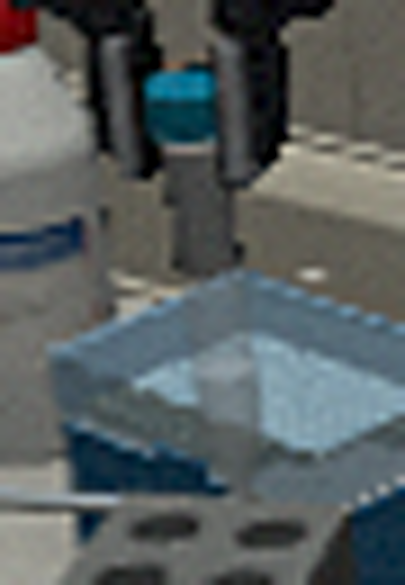

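View pics/top1c.png

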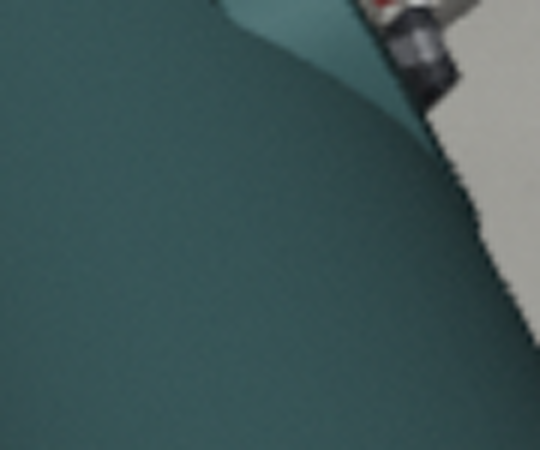

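```bash
python3 - <<'E'
from h import *
a=cv2.imread("pics/scene0.png").astype(int);b=cv2.imread("pics/scene1.png").astype(int)
d=np.abs(a-b).sum(2)
for v in range(140,182,2):
    xs=np.where(d[v,205:245]>24)[0]+205
    print(v,xs.tolist())
for z in(.1,.11,.12,.13,.14,.15,.16,.17,.18): print(z,pix("scene",[.5657,.167,z])[0].round(1), (pix("scene",[.5657+.00413,.167-.00911,z])[0]-pix("scene",[.5657,.167,z])[0]).round(1),(pix("scene",[.5657+.00911,.167+.00413,z])[0]-pix("scene",[.5657,.167,z])[0]).round(1))
E
```

```text
140 [215, 216, 217, 218, 219, 220, 221, 222, 223, 224, 225, 226, 227, 229, 241]
142 [218, 219, 220, 221, 222, 223, 224, 225, 227]
144 [219, 220, 221, 222, 223, 224, 225, 227, 237]
146 [219, 220, 221, 222, 223, 224, 225, 227]
148 [212, 215, 219, 220, 221, 222, 223, 224, 225, 226, 234, 240, 243]
150 [211, 220, 221, 222, 223, 224, 225]
152 [219, 220, 221, 223, 225, 228]
154 [209, 218]
156 [213, 218, 227]
158 [217, 223, 224, 225, 226, 227]
160 [221, 222, 223, 224, 227]
162 [218, 220, 221, 222, 223, 224, 225, 226, 227, 228, 235]
164 [220, 221, 222, 223, 224, 225, 226, 227, 228, 239]
166 [215, 223, 224, 225, 226, 227, 228, 235, 244]
168 [208, 224, 227, 228, 230]
170 [218]
172 [217, 225, 226, 227, 243]
174 [210, 215, 225, 226, 227, 236]
176 [228, 242]
178 [239]
180 [208, 228, 242]
0.1 [225.7 179.5] [4.1 0.2] [ 1.2 -1.9]
0.11 [225.3 175.8] [4.1 0.2] [ 1.2 -1.9]
0.12 [224.9 172. ] [4.1 0.2] [ 1.2 -1.9]
0.13 [224.4 168.1] [4.1 0.2] [ 1.2 -1.8]
0.14 [224.  164.2] [4.1 0.2] [ 1.3 -1.8]
0.15 [223.6 160.3] [4.2 0.2] [ 1.3 -1.8]
0.16 [223.2 156.3] [4.2 0.2] [ 1.3 -1.8]
0.17 [222.8 152.3] [4.2 0.2] [ 1.3 -1.7]
0.18 [222.3 148.2] [4.2 0.2] [ 1.3 -1.7]
```

drive_tool([
  [0, -0.1, 0.5, 0, 0, 0, 1.5],
  [0, 0, 0.7, 0, 0, 0, 1.5],
  [0, 0, 0.7, 0, 0, 0, 1.5],
  [0, 0, 0.7, 0, 0, 0, 1.5],
  [0, 0, 0.7, 0, 0, 0, 1.5],
  [0, 0, 0.7, 0, 0, 0, 1.5],
  [0, 0, 0.5, 0, 0, 0, 1.5],
  [0, 0, 0, 0, 0, 0, 1.5],
])

```text
time_s: 7.1
eef_pos: [0.5645, 0.1679, 0.1727]
tool_rot: [-0.0, 0.978, 0.211, -0.001]
ft_force: [0.3, -0.2, 0.1]
opening: 0.0202
finger_force: 39.2
```

```bash
python3 g.py w0
```

```text
t 7.1 pos [0.5645 0.1679 0.1727] go cm [0.13 0.07 4.67]
turn deg [-0.03  0.09 -0.06] F [ 0.3 -0.2  0.1] op 2.02 39.2
```

drive_tool([
  [0.1, 0, 0.5, 0, 0, 0, 1.5],
  [0, 0, 0.7, 0, 0, 0, 1.5],
  [0, 0, 0.7, 0, 0, 0, 1.5],
  [0, 0, 0.7, 0, 0, 0, 1.5],
  [0, 0, 0.7, 0, 0, 0, 1.5],
  [0, 0, 0.5, 0, 0, 0, 1.5],
  [0, 0, 0, 0, 0, 0, 1.5],
])

```text
time_s: 7.68
eef_pos: [0.5654, 0.1682, 0.1347]
tool_rot: [-0.0, 0.978, 0.211, -0.001]
ft_force: [-0.8, -0.0, -0.9]
opening: 0.0199
finger_force: 39.2
```

```bash
python3 g.py w0
```

```text
t 7.68 pos [0.5654 0.1682 0.1347] go cm [0.02 0.07 0.87]
turn deg [-0.02  0.1  -0.05] F [-0.8 -0.  -0.9] op 1.99 39.2
```

drive_tool([
  [0, 0, 0.4, 0, 0, 0, 1.5],
  [0, 0, 0.3, 0, 0, 0, 1.5],
  [0, 0, 0, 0, 0, 0, 1.5],
  [0, 0, 0, 0, 0, 0, 2.4],
  [0, 0, 0, 0, 0, 0, 2.8],
  [0, 0, 0, 0, 0, 0, 3.3],
  [0, 0, 0, 0, 0, 0, 3.3],
  [0, 0, 0, 0, 0, 0, 3.3],
])

```text
time_s: 8.35
eef_pos: [0.566, 0.1684, 0.1291]
tool_rot: [-0.0, 0.978, 0.211, 0.0]
ft_force: [0.4, -0.1, -0.9]
opening: 0.0329
finger_force: 0.0
```

drive_tool([
  [0, 0, -0.7, 0, 0, 0, 3.3],
  [0, 0, -1.3, 0, 0, 0, 3.3],
  [0, 0, -2, 0, 0, 0, 3.3],
  [0, 0, -2.5, 0, 0, 0, 3.3],
  [0, 0, -2.5, 0, 0, 0, 4],
  [0, 0, -2, 0, 0, 0, 4],
  [0, 0, -1, 0, 0, 0, 4],
  [0, 0, 0, 0, 0, 0, 4],
])

```text
time_s: 9.02
eef_pos: [0.5668, 0.1688, 0.2521]
tool_rot: [-0.0, 0.978, 0.211, 0.002]
ft_force: [0.3, 0.1, 0.3]
opening: 0.04
finger_force: 0.0
```

```bash
python3 g.py T2;python3 - <<'E'
from h import *
im=imaging.read_camera("scene")[:,:,::-1]; cv2.imwrite("pics/scene2.png",im); cv2.imwrite("pics/s2c.png",cv2.resize(im[100:220,170:270],None,fx=4,fy=4,interpolation=2))
E
```

```text
t 9.02 pos [0.5668 0.1688 0.2521] go cm [-26.54  37.42  13.59]
turn deg [ 0.05 -0.23 -0.06] F [0.3 0.1 0.3] op 4.0 0.0
```

View pics/s2c.png

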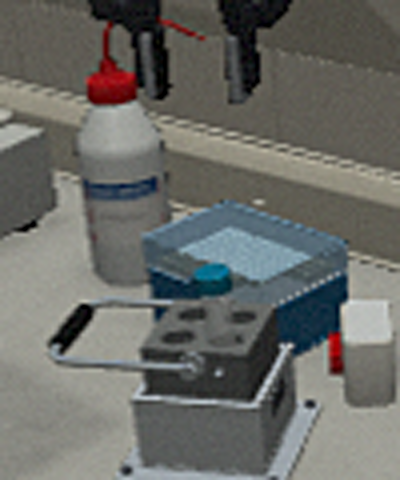

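drive_tool([
  [-1.2, 1.6, 0, 0, 0, 0, 4],
  [-2.4, 3.4, 0, 0, 0, 0, 4],
  [-2.4, 3.4, 0, 0, 0, 0, 4],
  [-2.4, 3.4, 0, 0, 0, 0, 4],
  [-2.4, 3.4, 0, 0, 0, 0, 4],
  [-2.4, 3.4, 0, 0, 0, 0, 4],
  [-2.4, 3.4, 0, 0, 0, 0, 4],
  [-2.4, 3.4, 0, 0, 0, 0, 4],
  [-2.4, 3.4, 0, 0, 0, 0, 4],
  [-2.4, 3.4, 0, 0, 0, 0, 4],
  [-2.4, 3.4, 0, 0, 0, 0, 4],
  [-1.2, 1.6, 0, 0, 0, 0, 4],
])

```text
time_s: 10.07
eef_pos: [0.4763, -0.2844, 0.2477]
tool_rot: [-0.0, 0.978, 0.208, -0.001]
ft_force: [-0.4, 0.0, 0.6]
opening: 0.0402
finger_force: 0.0
```

drive_tool([
  [0, 0, 2, 0, 0, 0, 4],
  [0, 0, 2.5, 0, 0, 0, 4],
  [0, 0, 2.5, 0, 0, 0, 4],
  [0, 0, 2, 0, 0, 0, 4],
  [0, 0, 1, 0, 0, 0, 4],
  [0, 0, 0, 0, 0, 0, 4],
  [0, 0, 0, 0, 0, 0, 4],
])

```text
time_s: 10.65
eef_pos: [0.4786, -0.2792, 0.1489]
tool_rot: [-0.0, 0.978, 0.211, -0.0]
ft_force: [0.6, -0.1, 0.8]
opening: 0.0403
finger_force: 0.0
```

```bash
python3 g.py T2
```

```text
t 10.65 pos [ 0.4786 -0.2792  0.1489] go cm [0.   0.26 3.34]
turn deg [-0.05  0.03 -0.05] F [ 0.6 -0.1  0.8] op 4.03 0.0
```

drive_tool([
  [0, 0.2, 0, 0, 0, 0, 4],
  [0, 0, 1, 0, 0, 0, 4],
  [0, 0, 1.3, 0, 0, 0, 4],
  [0, 0, 1, 0, 0, 0, 4],
  [0, 0, 0, 0, 0, 0, 4],
  [0, 0, 0, 0, 0, 0, 3],
  [0, 0, 0, 0, 0, 0, 2.4],
  [0, 0, 0, 0, 0, 0, 1.5],
  [0, 0, 0, 0, 0, 0, 1.5],
  [0, 0, 0, 0, 0, 0, 1.5],
  [0, 0, 0, 0, 0, 0, 1.5],
])

```text
time_s: 11.57
eef_pos: [0.4798, -0.2813, 0.1164]
tool_rot: [0.0, 0.978, 0.211, 0.0]
ft_force: [-0.8, 1.1, 3.5]
opening: 0.0203
finger_force: 39.2
```

drive_tool([
  [0, 0, -0.6, 0, 0, 0, 1.5],
  [0, 0, -1.2, 0, 0, 0, 1.5],
  [0, 0, -1.8, 0, 0, 0, 1.5],
  [0, 0, -2, 0, 0, 0, 1.5],
  [0, 0, -2, 0, 0, 0, 1.5],
  [0, 0, -2, 0, 0, 0, 1.5],
  [0, 0, -2, 0, 0, 0, 1.5],
  [0, 0, -2, 0, 0, 0, 1.5],
  [0, 0, -1.2, 0, 0, 0, 1.5],
  [0, 0, -0.6, 0, 0, 0, 1.5],
])

```text
time_s: 12.4
eef_pos: [0.48, -0.2813, 0.2723]
tool_rot: [0.001, 0.978, 0.211, 0.001]
ft_force: [-0.5, 0.2, -0.6]
opening: 0.0199
finger_force: 39.1
```

```bash
python3 g.py w3
```

```text
t 12.4 pos [ 0.48   -0.2813  0.2723] go cm [ 29.33 -40.41  14.59]
turn deg [ 0.12 -0.08 -0.06] F [-0.5  0.2 -0.6] op 1.99 39.1
```

drive_tool([
  [1.1, -1.5, 0, 0, 0, 0, 1.5],
  [2.2, -3, 0, 0, 0, 0, 1.5],
  [2.2, -3, 0, 0, 0, 0, 1.5],
  [2.2, -3, 0, 0, 0, 0, 1.5],
  [2.2, -3, 0, 0, 0, 0, 1.5],
  [2.2, -3, 0, 0, 0, 0, 1.5],
  [2.2, -3, 0, 0, 0, 0, 1.5],
  [2.2, -3, 0, 0, 0, 0, 1.5],
  [2.2, -3, 0, 0, 0, 0, 1.5],
  [2.2, -3, 0, 0, 0, 0, 1.5],
  [2.2, -3, 0, 0, 0, 0, 1.5],
  [2.2, -3, 0, 0, 0, 0, 1.5],
])

```text
time_s: 13.4
eef_pos: [0.5677, 0.1391, 0.2696]
tool_rot: [0.0, 0.978, 0.211, -0.0]
ft_force: [0.4, -0.6, -0.3]
opening: 0.0206
finger_force: 39.1
```

drive_tool([
  [2, -3, 0, 0, 0, 0, 1.5],
  [1.3, -1.9, 0, 0, 0, 0, 1.5],
  [0.7, -1, 0, 0, 0, 0, 1.5],
  [0, 0, 1, 0, 0, 0, 1.5],
  [0, 0, 1.5, 0, 0, 0, 1.5],
  [0, 0, 1.5, 0, 0, 0, 1.5],
  [0, 0, 0.5, 0, 0, 0, 1.5],
  [0, 0, 0, 0, 0, 0, 1.5],
  [0, 0, 0, 0, 0, 0, 1.5],
  [0, 0, 0, 0, 0, 0, 1.5],
])

```text
time_s: 14.23
eef_pos: [0.5803, 0.2073, 0.2258]
tool_rot: [-0.0, 0.978, 0.211, 0.0]
ft_force: [-0.3, 0.0, -0.4]
opening: 0.02
finger_force: 39.1
```

```bash
python3 g.py w3; python3 - <<'E'
from h import *
o=env.observe()
b=imaging.read_camera("scene")[:,:,::-1].astype(int)
a=cv2.imread("pics/scene2.png").astype(int); d=np.abs(a-b).sum(2)
for v in range(140,178,2): print(v,(np.where(d[v,200:245]>26)[0]+200).tolist())
for z in(.11,.12,.13,.14,.15,.16,.17,.18): print(z,pix("scene",[*o["eef_pos"][:2],z])[0].round(1))
E
```

```text
t 14.23 pos [0.5803 0.2073 0.2258] go cm [0.05 0.01 9.98]
turn deg [ 0.01 -0.05 -0.09] F [-0.3  0.  -0.4] op 2.0 39.1
140 [212, 213, 214, 215, 216, 217]
142 [212, 213, 214, 215, 216]
144 [208, 211, 213, 214, 215, 216, 217]
146 [211, 213, 214, 215, 216]
148 [201, 211, 212, 213, 214, 215, 216, 217]
150 [212, 214, 215, 216, 217, 218]
152 [210, 212, 213, 214, 216, 217]
154 [211, 212, 213, 214, 215, 216, 217, 218]
156 [211, 212, 213, 217]
158 [216, 217, 218, 228]
160 [211, 217]
162 [214, 215, 216, 217]
164 [207]
166 []
168 []
170 [214]
172 [211, 225]
174 [218, 235]
176 [243]
0.11 [216.8 169.5]
0.12 [216.3 165.8]
0.13 [215.9 162.1]
0.14 [215.4 158.3]
0.15 [215.  154.5]
0.16 [214.5 150.6]
0.17 [214.1 146.7]
0.18 [213.6 142.7]
```

drive_tool([
  [0, 0, 0.5, 0, 0, 0, 1.5],
  [0, 0, 0.8, 0, 0, 0, 1.5],
  [0, 0, 0.8, 0, 0, 0, 1.5],
  [0, 0, 0.8, 0, 0, 0, 1.5],
  [0, 0, 0.8, 0, 0, 0, 1.5],
  [0, 0, 0.8, 0, 0, 0, 1.5],
  [0, 0, 0.5, 0, 0, 0, 1.5],
  [0, 0, 0, 0, 0, 0, 1.5],
])

```text
time_s: 14.95
eef_pos: [0.5796, 0.2074, 0.1736]
tool_rot: [0.0, 0.978, 0.211, -0.001]
ft_force: [0.8, -0.4, 0.2]
opening: 0.0203
finger_force: 39.2
```

```bash
python3 g.py w3
```

```text
t 14.95 pos [0.5796 0.2074 0.1736] go cm [0.13 0.05 4.76]
turn deg [-0.01  0.09 -0.06] F [ 0.8 -0.4  0.2] op 2.03 39.2
```

drive_tool([
  [0.1, 0, 0.5, 0, 0, 0, 1.5],
  [0, 0, 0.7, 0, 0, 0, 1.5],
  [0, 0, 0.7, 0, 0, 0, 1.5],
  [0, 0, 0.7, 0, 0, 0, 1.5],
  [0, 0, 0.7, 0, 0, 0, 1.5],
  [0, 0, 0.6, 0, 0, 0, 1.5],
  [0, 0, 0, 0, 0, 0, 1.5],
])

```text
time_s: 15.53
eef_pos: [0.5804, 0.2079, 0.1345]
tool_rot: [0.0, 0.978, 0.211, -0.001]
ft_force: [0.6, -0.9, -0.5]
opening: 0.0203
finger_force: 39.2
```

```bash
python3 g.py w3
```

```text
t 15.53 pos [0.5804 0.2079 0.1345] go cm [0.04 0.05 0.85]
turn deg [-0.02  0.1  -0.06] F [ 0.6 -0.9 -0.5] op 2.03 39.2
```

drive_tool([
  [0, 0, 0.4, 0, 0, 0, 1.5],
  [0, 0, 0.3, 0, 0, 0, 1.5],
  [0, 0, 0, 0, 0, 0, 1.5],
  [0, 0, 0, 0, 0, 0, 2.4],
  [0, 0, 0, 0, 0, 0, 2.8],
  [0, 0, 0, 0, 0, 0, 3.3],
  [0, 0, 0, 0, 0, 0, 3.3],
  [0, 0, 0, 0, 0, 0, 3.3],
])

```text
time_s: 16.2
eef_pos: [0.581, 0.2082, 0.1292]
tool_rot: [-0.0, 0.978, 0.211, 0.0]
ft_force: [0.5, -0.3, -0.5]
opening: 0.0334
finger_force: 0.0
```

drive_tool([
  [0, 0, -0.7, 0, 0, 0, 3.3],
  [0, 0, -1.3, 0, 0, 0, 3.3],
  [0, 0, -2, 0, 0, 0, 3.3],
  [0, 0, -2, 0, 0, 0, 3.3],
  [0, 0, -1, 0, 0, 0, 4],
  [-1, -2, 0, 0, 0, 0, 4],
  [-0.5, -3, 0, 0, 0, 0, 4],
  [0, -1.5, 0, 0, 0, 0, 4],
  [0, -0.5, 0, 0, 0, 0, 4],
  [0, 0, 0, 0, 0, 0, 4],
  [0, 0, 0, 0, 0, 0, 4],
])

```text
time_s: 17.12
eef_pos: [0.5389, 0.265, 0.1992]
tool_rot: [0.0, 0.978, 0.211, 0.0]
ft_force: [-0.2, -0.0, -0.5]
opening: 0.0398
finger_force: 0.0
```

```bash
python3 g.py bg;python3 - <<'E'
from h import *
im=imaging.read_camera("scene")[:,:,::-1]; cv2.imwrite("pics/scene3.png",im); cv2.imwrite("pics/s3c.png",cv2.resize(im[110:220,150:270],None,fx=6,fy=5,interpolation=2))
E
```

```text
t 17.12 pos [0.5389 0.265  0.1992] go cm [-0.06 -0.53 12.12]
turn deg [ 0.02 -0.01 -0.08] F [-0.2 -0.  -0.5] op 3.98 0.0
```

View pics/s3c.png

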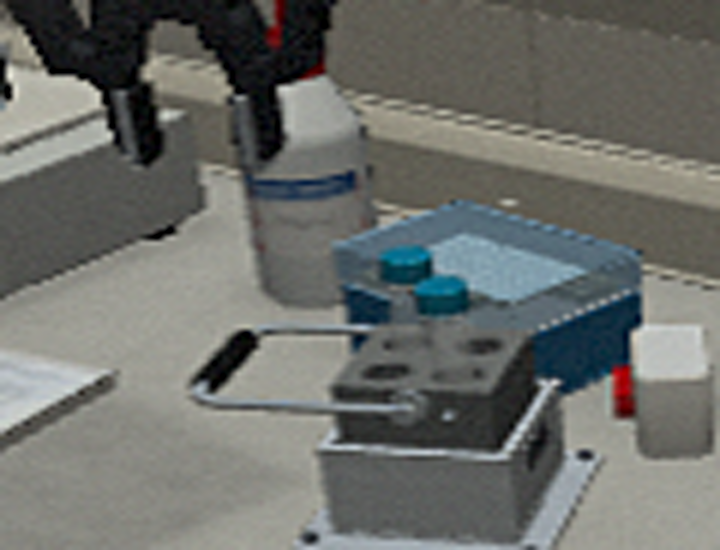

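drive_tool([
  [0, -0.5, 1, 0, 0, 0, 4],
  [0, 0, 2, 0, 0, 0, 4],
  [0, 0, 2, 0, 0, 0, 4],
  [0, 0, 2, 0, 0, 0, 4],
  [0, 0, 2, 0, 0, 0, 4],
  [0, 0, 1.5, 0, 0, 0, 4],
  [0, 0, 1.0, 0, 0, 0, 4],
  [0, 0, 0, 0, 0, 0, 4],
  [0, 0, 0, 0, 0, 0, 4],
])

```text
time_s: 17.92
eef_pos: [0.5363, 0.2701, 0.0838]
tool_rot: [-0.0, 0.978, 0.211, -0.0]
ft_force: [-0.1, -0.1, 0.7]
opening: 0.0401
finger_force: 0.0
```

```bash
python3 g.py bg
```

```text
t 17.92 pos [0.5363 0.2701 0.0838] go cm [-0.03  0.04  0.58]
turn deg [-0.01  0.04 -0.08] F [-0.1 -0.1  0.7] op 4.01 0.0
```

drive_tool([
  [0, 0, 0.5, 0, 0, 0, 4],
  [0, 0, 0, 0, 0, 0, 3],
  [0, 0, 0, 0, 0, 0, 2],
  [0, 0, 0, 0, 0, 0, 1.5],
  [0, 0, 0, 0, 0, 0, 0.6],
  [0, 0, 0, 0, 0, 0, 0.6],
  [0, 0, 0, 0, 0, 0, 0.6],
  [0, 0, 0, 0, 0, 0, 0.6],
], grip_force=20)

```text
time_s: 18.58
eef_pos: [0.5365, 0.2705, 0.0793]
tool_rot: [-0.0, 0.978, 0.211, 0.0]
ft_force: [1.5, 1.3, 1.8]
opening: 0.0109
finger_force: 20.4
```

```bash
python3 g.py bg; python3 -c "
import numpy as np
t=np.radians(np.arange(0,91,7.5));y=9*np.cos(t);z=9*np.sin(t)
print([(round(a,2),round(-b,2)) for a,b in zip(-np.diff(y),np.diff(z))])"
```

```text
t 18.58 pos [0.5365 0.2705 0.0793] go cm [-0.07  0.07  0.13]
turn deg [-0.01 -0.04 -0.05] F [1.5 1.3 1.8] op 1.09 20.4
[(np.float64(0.08), np.float64(-1.17)), (np.float64(0.23), np.float64(-1.15)), (np.float64(0.38), np.float64(-1.11)), (np.float64(0.52), np.float64(-1.06)), (np.float64(0.65), np.float64(-0.98)), (np.float64(0.78), np.float64(-0.89)), (np.float64(0.89), np.float64(-0.78)), (np.float64(0.98), np.float64(-0.65)), (np.float64(1.06), np.float64(-0.52)), (np.float64(1.11), np.float64(-0.38)), (np.float64(1.15), np.float64(-0.23)), (np.float64(1.17), np.float64(-0.08))]
```

drive_tool([
  [0.0, 0.02, -0.59, 0, 0, 0, 0.6],
  [0, 0.06, -0.58, 0, 0, 0, 0.6],
  [0, 0.1, -0.58, 0, 0, 0, 0.6],
  [0, 0.13, -0.57, 0, 0, 0, 0.6],
  [0, 0.17, -0.56, 0, 0, 0, 0.6],
  [0, 0.21, -0.55, 0, 0, 0, 0.6],
  [0, 0.24, -0.54, 0, 0, 0, 0.6],
  [0, 0.28, -0.52, 0, 0, 0, 0.6],
  [0, 0, 0, 0, 0, 0, 0.6],
])

```text
time_s: 19.33
eef_pos: [0.542, 0.2587, 0.125]
tool_rot: [-0.0, 0.978, 0.21, 0.001]
ft_force: [-0.3, 1.3, -1.6]
opening: 0.0109
finger_force: 19.5
```

```bash
python3 g.py .5734,.1876,.168; python3 - <<'E'
from h import *
im=imaging.read_camera("scene")[:,:,::-1]; cv2.imwrite("pics/scene4.png",im)
print([(d["bbox"],d["conf"]) for d in imaging.find_in("scene","bail_grip")+imaging.find_in("scene","carrier")])
E
```

```text
t 19.33 pos [0.542  0.2587 0.125 ] go cm [-0.06  7.77 -4.3 ]
turn deg [ 0.01 -0.07 -0.11] F [-0.3  1.3 -1.6] op 1.09 19.5
[([184.5, 162.1, 30.4, 31.4], 0.61), ([186.4, 166.1, 56.1, 34.0], 0.75)]
```

drive_tool([
  [0, 0.32, -0.48, 0, 0, 0, 0.6],
  [0, 0.34, -0.46, 0, 0, 0, 0.6],
  [0, 0.38, -0.45, 0, 0, 0, 0.6],
  [0, 0.4, -0.43, 0, 0, 0, 0.6],
  [0, 0.43, -0.4, 0, 0, 0, 0.6],
  [0, 0.46, -0.37, 0, 0, 0, 0.6],
  [0, 0.48, -0.34, 0, 0, 0, 0.6],
  [0, 0.5, -0.31, 0, 0, 0, 0.6],
  [0, 0.52, -0.27, 0, 0, 0, 0.6],
  [0, 0.54, -0.24, 0, 0, 0, 0.6],
  [0, 0, 0, 0, 0, 0, 0.6],
])

```text
time_s: 20.4
eef_pos: [0.5603, 0.2209, 0.1643]
tool_rot: [-0.001, 0.977, 0.211, 0.002]
ft_force: [-8.7, 8.4, 23.4]
opening: 0.0107
finger_force: 22.0
```

```bash
python3 g.py .5734,.1876,.168
```

```text
t 20.4 pos [0.5603 0.2209 0.1643] go cm [-0.18  3.58 -0.38]
turn deg [-0.09 -0.25 -0.02] F [-8.7  8.4 23.4] op 1.07 22.0
```

```bash
python3 - <<'E'
from h import *
im=imaging.read_camera("scene")[:,:,::-1]; cv2.imwrite("pics/scene5.png",im); cv2.imwrite("pics/s5c.png",cv2.resize(im[120:220,165:265],(800,600),interpolation=2))
for n,p in dict(tcp=env.observe()["eef_pos"],cap3=(.5809,.2075,.1265),cap0=(.5659,.1677,.1265),tip=(.5603,.2209,.1453)).items(): print(n,((pix("scene",p)[0]-[165,120])*[8,6]).round())
E
```

```text
tcp [313. 184.]
cap3 [409. 260.]
cap0 [475. 296.]
tip [322. 228.]
```

View pics/s5c.png

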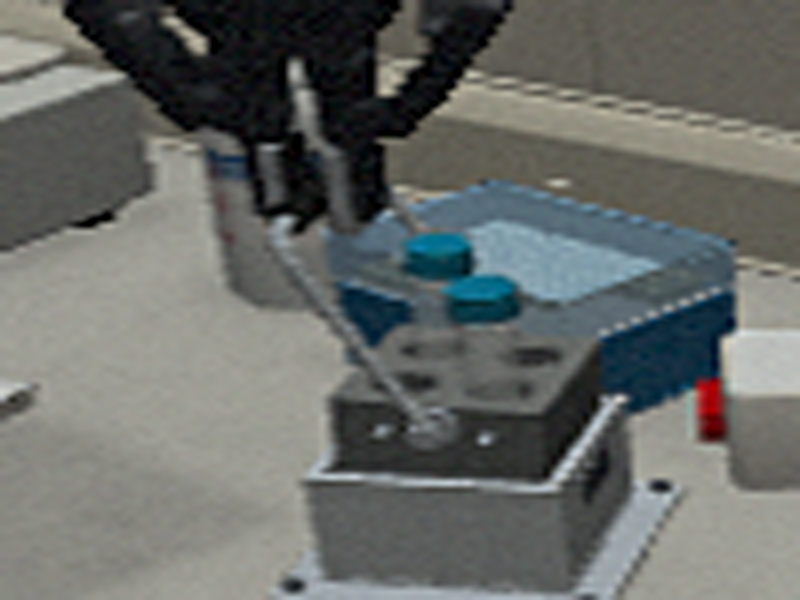

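```bash
python3 - <<'E'
from h import *
x=np.array([.911,.413,0]);y=np.array([-.413,.911,0]);c=np.array([.5734,.1876,0])
u=np.array([283/8+165,228/6+120]);print("px",u)
for th in range(40,80,5):
    t=np.radians(th)
    P=[c+s*x+(r*np.cos(t))*y+[0,0,.078+r*np.sin(t)] for s,r in((-.04,0),(-.04,.08),(-.03,.09),(-.025,.09))]
    print(th,pix("scene",P).round(1).tolist(),(.09*np.cos(t),.078+.09*np.sin(t)))
print(env.observe()["ft_force"],env.observe()["torque"])
E
```

```text
px [200.375 158.   ]
40 [[217.2, 192.2], [189.5, 171.2], [187.6, 166.7], [188.4, 165.8]] (np.float64(0.06894399988070801), np.float64(0.13585088487178854))
45 [[217.2, 192.2], [191.2, 169.3], [189.4, 164.5], [190.2, 163.6]] (np.float64(0.06363961030678927), np.float64(0.1416396103067893))
50 [[217.2, 192.2], [193.0, 167.6], [191.5, 162.6], [192.3, 161.7]] (np.float64(0.05785088487178854), np.float64(0.146943999880708))
55 [[217.2, 192.2], [195.0, 166.0], [193.7, 160.8], [194.5, 159.9]] (np.float64(0.05162187927159415), np.float64(0.15172368398600927))
60 [[217.2, 192.2], [197.2, 164.7], [196.2, 159.3], [197.0, 158.4]] (np.float64(0.045000000000000005), np.float64(0.15594228634059948))
65 [[217.2, 192.2], [199.6, 163.5], [198.9, 158.0], [199.6, 157.1]] (np.float64(0.038035643556662946), np.float64(0.1595677008332985))
70 [[217.2, 192.2], [202.1, 162.6], [201.7, 156.9], [202.5, 156.0]] (np.float64(0.030781812899310194), np.float64(0.16257233587073175))
75 [[217.2, 192.2], [204.8, 161.9], [204.7, 156.1], [205.4, 155.2]] (np.float64(0.023293714059226867), np.float64(0.16493332436601615))
[-7.49322664  8.52795498 21.14976031] [1.73519896 1.54785959 0.01247113]
```

```bash
python3 - <<'E'
from h import *
x=np.array([.911,.413,0]);y=np.array([-.413,.911,0]);c=np.array([.5734,.1876,0])
for z in(.13,.135,.14,.145,.15):
    print(z,[((pix("scene",c+sx*x+yy*y+[0,0,z])[0]-[165,120])*[8,6]).round().tolist() for sx,yy in((-.011,.030),(-.011,.016),(-.011,.0415),(-.011,.056))])
E
```

```text
0.13 [[332.0, 278.0], [377.0, 280.0], [295.0, 276.0], [249.0, 274.0]]
0.135 [[330.0, 266.0], [375.0, 268.0], [293.0, 265.0], [247.0, 263.0]]
0.14 [[328.0, 255.0], [373.0, 256.0], [291.0, 253.0], [244.0, 252.0]]
0.145 [[326.0, 243.0], [371.0, 245.0], [289.0, 242.0], [242.0, 240.0]]
0.15 [[324.0, 231.0], [370.0, 233.0], [287.0, 230.0], [240.0, 228.0]]
```

drive_tool([
  [0, -0.5, 0.25, 0, 0, 0, 0.6],
  [0, -0.5, 0.3, 0, 0, 0, 0.6],
  [0, -0.5, 0.34, 0, 0, 0, 0.6],
  [0, -0.48, 0.37, 0, 0, 0, 0.6],
  [0, -0.45, 0.4, 0, 0, 0, 0.6],
  [0, -0.4, 0.43, 0, 0, 0, 0.6],
  [0, -0.38, 0.45, 0, 0, 0, 0.6],
  [0, 0, 0, 0, 0, 0, 0.6],
])

```text
time_s: 21.12
eef_pos: [0.5458, 0.2498, 0.1363]
tool_rot: [-0.0, 0.977, 0.211, 0.0]
ft_force: [-2.1, 5.6, 6.2]
opening: 0.0114
finger_force: 21.4
```

```bash
python3 g.py .5734,.1876,.168; python3 - <<'E'
from h import *
im=imaging.read_camera("scene")[:,:,::-1]; cv2.imwrite("pics/scene6.png",im)
hsv=cv2.cvtColor(np.ascontiguousarray(im),cv2.COLOR_BGR2HSV)
m=((hsv[...,0]>85)&(hsv[...,0]<98)&(hsv[...,1]>150)&(hsv[...,2]>70)).astype(np.uint8)
n,l,s,ce=cv2.connectedComponentsWithStats(m)
for i in range(1,n):
    if s[i,4]>20 and 205<ce[i][0]<240 and 150<ce[i][1]<180: print(s[i],ce[i])
print(pix("scene",[(.5809,.2075,.1265),(.5659,.1677,.1265)]))
E
```

```text
t 21.12 pos [0.5458 0.2498 0.1363] go cm [-0.05  6.8  -3.18]
turn deg [-0.05 -0.03  0.02] F [-2.1  5.6  6.2] op 1.14 21.4
[216 159   8   6  30] [219.06666667 161.43333333]
[221 166   8   7  35] [224.25714286 168.22857143]
[[216.14971078 163.30522695]
 [224.41982531 169.37245786]]
```

```bash
python3 - <<'E'
from h import *
for k in(2,3,4,5,6):
    im=cv2.imread(f"pics/scene{k}.png")
    hsv=cv2.cvtColor(im,cv2.COLOR_BGR2HSV)
    m=((hsv[...,0]>85)&(hsv[...,0]<98)&(hsv[...,1]>150)&(hsv[...,2]>70)).astype(np.uint8)
    n,l,s,ce=cv2.connectedComponentsWithStats(m)
    print(k,[(s[i].tolist(),ce[i].round(1).tolist()) for i in range(1,n) if s[i,4]>15 and 205<ce[i][0]<240 and 150<ce[i][1]<180])
    g=cv2.cvtColor(im,cv2.COLOR_BGR2GRAY).astype(np.float32)
    if k==2: continue
    if k==3: ref=g
    else: print(cv2.phaseCorrelate(ref[180:222,200:252].copy(),g[180:222,200:252].copy()), "carrier top right part", cv2.phaseCorrelate(ref[174:190,222:242].copy(),g[174:190,222:242].copy()))
E
```

```text
2 [([219, 166, 8, 6, 28], [222.3, 168.1])]
3 [([214, 159, 8, 7, 28], [217.0, 161.4]), ([219, 165, 9, 7, 38], [222.9, 167.5])]
4 [([215, 159, 8, 6, 30], [218.5, 161.2]), ([221, 166, 8, 6, 32], [224.2, 168.0])]
((0.11897839544041133, 0.47268766405413487), 0.9201847963372376) carrier top right part ((0.5884954020700324, 0.2936218848191485), 0.9059006929397583)
5 [([216, 159, 8, 7, 35], [219.0, 161.3]), ([221, 166, 8, 6, 30], [224.5, 167.7])]
((0.17956966490062598, 0.5151536600622393), 0.8936712002067408) carrier top right part ((0.9997155155980515, 0.2936068737149684), 0.8751756332814693)
6 [([216, 159, 8, 6, 30], [219.1, 161.4]), ([221, 166, 8, 7, 35], [224.3, 168.2])]
((0.2757890056763088, 0.6105905928436108), 0.8802716408246829) carrier top right part ((0.7951802761795292, 0.35203525212090714), 0.8809574156999588)
```

drive_tool([
  [0, -0.2, -0.17, 0, 0, 0, 0.6],
  [0, 0.31, -0.36, 0, 0, 0, 0.6],
  [0, 0.31, -0.36, 0, 0, 0, 0.6],
  [0, 0.34, -0.32, 0, 0, 0, 0.6],
  [0, 0.35, -0.32, 0, 0, 0, 0.6],
  [0, 0.38, -0.29, 0, 0, 0, 0.6],
  [0, 0.38, -0.28, 0, 0, 0, 0.6],
  [0, 0.4, -0.25, 0, 0, 0, 0.6],
  [0, 0.41, -0.24, 0, 0, 0, 0.6],
  [0, 0, 0, 0, 0, 0, 0.6],
])

```text
time_s: 22.0
eef_pos: [0.5577, 0.2239, 0.1627]
tool_rot: [-0.0, 0.978, 0.211, 0.001]
ft_force: [-1.2, 2.4, 3.5]
opening: 0.0111
finger_force: 20.4
```

```bash
python3 g.py .5734,.1876,.168
```

```text
t 22.0 pos [0.5577 0.2239 0.1627] go cm [-0.07  3.95 -0.53]
turn deg [-0.01 -0.06 -0.1 ] F [-1.2  2.4  3.5] op 1.11 20.4
```

drive_tool([
  [0, 0.36, -0.2, 0, 0, 0, 0.6],
  [0, 0.4, -0.2, 0, 0, 0, 0.6],
  [0, 0.42, -0.17, 0, 0, 0, 0.6],
  [0, 0.44, -0.14, 0, 0, 0, 0.6],
  [0, 0.46, -0.11, 0, 0, 0, 0.6],
  [0, 0.46, -0.1, 0, 0, 0, 0.6],
  [0, 0.47, -0.07, 0, 0, 0, 0.6],
  [0, 0.47, -0.05, 0, 0, 0, 0.6],
  [0, 0.4, -0.02, 0, 0, 0, 0.6],
  [0, 0, 0, 0, 0, 0, 0.6],
  [0, 0, 0, 0, 0, 0, 0.6],
])

```text
time_s: 22.92
eef_pos: [0.5732, 0.1885, 0.1723]
tool_rot: [0.0, 0.978, 0.211, -0.0]
ft_force: [-0.9, 0.6, -1.1]
opening: 0.0111
finger_force: 20.3
```

```bash
python3 g.py .5734,.1876,.168
```

```text
t 22.92 pos [0.5732 0.1885 0.1723] go cm [-0.01  0.09  0.43]
turn deg [ 0.    0.02 -0.09] F [-0.9  0.6 -1.1] op 1.11 20.3
```

drive_tool([
  [0, 0, 0, 0, 0, 0, 0.4],
  [0, 0, 0, 0, 0, 0, 0.4],
  [0, 0, 0, 0, 0, 0, 0.4],
  [0, 0, -0.2, 0, 0, 0, 0.4],
  [0, 0, -0.3, 0, 0, 0, 0.4],
  [0, 0, -0.4, 0, 0, 0, 0.4],
  [0, 0, -0.5, 0, 0, 0, 0.4],
  [0, 0, -0.5, 0, 0, 0, 0.4],
  [0, 0, -0.5, 0, 0, 0, 0.4],
  [0, 0, -0.3, 0, 0, 0, 0.4],
  [0, 0, 0, 0, 0, 0, 0.4],
], grip_force=70)

```text
time_s: 23.83
eef_pos: [0.5734, 0.189, 0.2004]
tool_rot: [-0.0, 0.978, 0.211, 0.001]
ft_force: [0.8, -1.0, -2.5]
opening: 0.0095
finger_force: 68.3
```

```bash
python3 g.py .5734,.1876,.270
```

```text
t 23.83 pos [0.5734 0.189  0.2004] go cm [-0.05  0.13 -6.96]
turn deg [ 0.01 -0.07 -0.06] F [ 0.8 -1.  -2.5] op 0.95 68.3
```

Holding about 3 N of load with no binding; continue up 7 cm.

drive_tool([
  [0, 0, -0.3, 0, 0, 0, 0.4],
  [0, 0, -0.6, 0, 0, 0, 0.4],
  [0, 0, -0.8, 0, 0, 0, 0.4],
  [0, 0, -0.8, 0, 0, 0, 0.4],
  [0, 0, -0.8, 0, 0, 0, 0.4],
  [0, 0, -0.8, 0, 0, 0, 0.4],
  [0, 0, -0.8, 0, 0, 0, 0.4],
  [0, 0, -0.8, 0, 0, 0, 0.4],
  [0, 0, -0.6, 0, 0, 0, 0.4],
  [0, 0, -0.4, 0, 0, 0, 0.4],
  [0, 0, -0.2, 0, 0, 0, 0.4],
  [0, 0, -0.1, 0, 0, 0, 0.4],
])

```text
time_s: 24.83
eef_pos: [0.5731, 0.1889, 0.2697]
tool_rot: [-0.0, 0.978, 0.211, 0.0]
ft_force: [-0.3, -0.1, -3.5]
opening: 0.0094
finger_force: 68.3
```

drive_tool([
  [0, 0, 0, 0, 0, 0, 0.4],
  [0, 0, 0, 0, 0, 0, 0.4],
  [0, 0, 0, 0, 0, 0, 0.4],
  [0, 0, 0, 0, 0, 0, 0.4],
  [0, 0, 0, 0, 0, 0, 0.4],
  [0, 0, 0, 0, 0, 0, 0.4],
  [0, 0, 0, 0, 0, 0, 0.4],
  [0, 0, 0, 0, 0, 0, 0.4],
  [0, 0, 0, 0, 0, 0, 0.4],
  [0, 0, 0, 0, 0, 0, 0.4],
  [0, 0, 0, 0, 0, 0, 0.4],
  [0, 0, 0, 0, 0, 0, 0.4],
])

```text
time_s: 25.83
eef_pos: [0.5731, 0.1889, 0.2695]
tool_rot: [-0.0, 0.978, 0.211, -0.0]
ft_force: [0.5, 0.4, -2.4]
opening: 0.0096
finger_force: 68.3
```

```bash
python3 g.py .5734,.1876,.270; python3 - <<'E'
from h import *
im=imaging.read_camera("scene")[:,:,::-1]; cv2.imwrite("pics/scene7.png",im); cv2.imwrite("pics/s7c.png",cv2.resize(im[90:220,160:270],(660,600),interpolation=2))
E
```

```text
t 25.83 pos [0.5731 0.1889 0.2695] go cm [-0.03  0.13 -0.05]
turn deg [-0.    0.   -0.06] F [ 0.5  0.4 -2.4] op 0.96 68.3
```

```bash
python3 - <<'E'
from h import *
im=cv2.imread("pics/scene7.png");hsv=cv2.cvtColor(im,cv2.COLOR_BGR2HSV)
m=((hsv[...,0]>85)&(hsv[...,0]<98)&(hsv[...,1]>140)&(hsv[...,2]>60)).astype(np.uint8)
n,l,s,ce=cv2.connectedComponentsWithStats(m)
print([(s[i].tolist(),ce[i].round(1).tolist()) for i in range(1,n) if s[i,4]>8 and 190<ce[i][0]<260 and 100<ce[i][1]<170])
d=.0972
print(pix("scene",[(.5809,.2075,.1265+d),(.5659,.1677,.1265+d)]).round(1))
print("carrier",[(np.round(q["bbox"],1).tolist(),round(q["conf"],2)) for q in imaging.find_in("scene","carrier")])
x=np.array([.911,.413,0]);y=np.array([-.413,.911,0]);c=np.array([.5734,.1876,.008+d])
P=pix("scene",[c+a*.033*x+b*.033*y+[0,0,h] for a in(-1,1) for b in(-1,1) for h in(0,.078)]);print(P.min(0),P.max(0)-P.min(0))
E
```

```text
[([210, 121, 14, 13, 85], [217.2, 126.8])]
[[211.6 124.8]
 [220.2 129.8]]
carrier [([202.3, 107.4, 34.7, 74.5], 0.69)]
[199.1530231  138.24815269] [38.80578968 43.17654638]
```

```bash
python3 - <<'E'
from h import *
from scipy.optimize import minimize
a=cv2.imread("pics/scene7.png");g=cv2.GaussianBlur(cv2.cvtColor(a,cv2.COLOR_BGR2GRAY),(0,0),.7).astype(np.float32)
gx=cv2.Sobel(g,5,1,0);gy=cv2.Sobel(g,5,0,1);G=np.hypot(gx,gy)
x=np.array([.911,.413,0]);y=np.array([-.413,.911,0])
from scipy.spatial.transform import Rotation as Ro
S=np.linspace(-1,1,40)
def E(p):
    L=[(s*.033,-.033,0) for s in S]+[(-.033,s*.033,0) for s in S]+[(-.033,-.033,.039+s*.039) for s in S]+[(-.033,.033,.039+s*.039) for s in S]+[(.033,-.033,.039+s*.039) for s in S]+[(-.033,s*.033,.078) for s in S]
    B=np.c_[x,y,[0,0,1]]; Q=(np.array(L)-[0,0,.16])@Ro.from_euler("xy",p[3:]).as_matrix().T+[0,0,.16]+p[:3]
    W=Q@B.T+[.5734,.1876,.1052]
    u=pix("scene",W).astype(np.float32)
    return -cv2.remap(G,u[:,0],u[:,1],1).mean()
best=min((minimize(E,[0,0,0,t,r],method="Nelder-Mead",options=dict(initial_simplex=np.array([[0,0,0,t,r]]+[[(.003 if j<3 else .03)*(i==j)+(t if j==3 else r if j==4 else 0) for j in range(5)] for i in range(5)]))) for t in(-.06,0,.06) for r in (-.06,0,.06)),key=lambda r:r.fun)
print(best.fun,E([0]*5),best.x[:3]*1000,np.degrees(best.x[3:]))
E
```

```text
-152.99769592285156 -124.90298 [ 2.19533596 -2.37166662 -0.16981485] [0.2516606  0.34959817]
```

Fitted tilt is about 0.4°, and the carrier is still and centred within 3 mm. Handing in.

```bash
python3 -c "
from bench import env
print(env.sign_off())"
```

```text
the job is handed in; nothing more can be done
None
```

I loaded both long tubes into opposite wells (well0 and well3), swung the bail upright and handed the job in holding the carrier about 5 cm above the stand rim; in my last camera check it was still, tilted about 0.4° and about 3 mm off centre. The hand-in returned no verdict.

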